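# Back the ratchet indexing head off one notch

## Task

The green indexing head was clicked one notch too far, so the hub's one empty screw hole has gone past the red pointer. Using only the fingertips and gripping nothing, lift the pawl out of the ratchet wheel by pushing its red-balled lever right over until it rests thrown back, push a spoke of the hand wheel so that the wheel turns back one notch and the empty hole comes up under the pointer again, then tip the lever back so that the pawl drops fully into that notch. Push gently, and leave the other things on the bench where they are.

Things in the scene. Friction and masses are not known exactly. Their poses are not given: they have to be found in the camera images.
- head: Green indexing head, bolted down; base plate 200 x 116 x 14 mm, nothing on it above 270 mm. Origin on the bench right under the axle, mid ratchet wheel; z up, axle level along y at height 112 mm, x level. Along y: aluminium hub (72 mm diameter, 8 screw places, red pointer above) -66 to -42 mm, axle blocks -35 to -21 and 21 to 35, ratchet wheel -7 to 7, four-spoke hand wheel centred on y = 75.
- axle (a point): Point on the axle's centre line, mid ratchet wheel (head frame 0, 0, 112 mm). Steel ratchet wheel: 8 teeth, so a notch is 45 degrees (0.785 rad); tip radius 56 mm, root radius 45 mm.
- wheel (a joint): Turn of ratchet wheel, hand wheel and hub together, rad. Positive = backward: wheel top moves to the head's +x, which the seated pawl blocks; forward (negative) clicks freely. A tooth bears on the pawl at 0; starts between -0.10 and 0 (play in the notch). One notch back is 0.785, with the same play of 0.12 below it. Friction holds it where left (0.22 N m, about 3 N at a spoke's end).
- top_spoke (a point): Centre of the 21 mm black ball on the upper spoke of the hand wheel, the spoke to push; 82 mm from the axle. Four steel spokes, 10 mm thick, 90 degrees apart. At wheel 0 this one leans 22.5 degrees from upright to -x of the head (ball at head frame -31, 75, 188 mm); one notch back it leans 22.5 degrees to +x. Along y nothing else stands within 39 mm of the spokes but their own hub.
- pawl (a joint): Lift of the pawl, rad: 0 = nose down at the root of a notch, growing as the lever goes over to +x of the head; clear of all teeth above 0.25. Its weight keeps it down; pushed past about 0.70 it falls over to its stop at 1.13 and stays there; brought back below about 0.58 it falls onto the wheel. It takes 1 to 2 N at the ball. See pawl_pivot.
- pawl_ball (a point): Centre of the red ball (22 mm diameter) ending the pawl's thumb lever, 72 mm from the pivot; lever rod 10 mm thick, in the plane y = 0 of the head. Pawl down: ball at head frame 42, 0, 240 mm (lever leans 32 degrees from upright to -x). Thrown back: 119, 0, 239 mm (leans 33 degrees to +x).
- pawl_pivot (a point): Centre of the pawl's pivot pin, head frame 80, 0, 179 mm; the pin lies along y in a fork 37 mm wide whose top is at 200 mm. From it the pawl's arm runs 80 mm level to -x, its nose on the top of the ratchet wheel, while the lever stands up. Thrown back, the arm points up to -x instead (nose at head frame 25, 0, 245 mm) and the lever leans to +x, like a V open upward: a finger that pushed the lever over is then inside the V and must leave it upward.
- mag_tray: Round grey magnetic parts tray with screws, 103 mm diameter, 20 mm high, standing beside the hub; origin at the centre of its underside. Leave it alone.
- oil_bottle: Pale green oil bottle with spout, 38 mm diameter, 89 mm high; origin under its centre. Leave it alone.
- red_cap: Small red flanged cap, 31 mm diameter, 15 mm high; origin under its centre. Leave it alone.
- sleeve_a: Turned steel sleeve standing on end, 25 mm diameter, 30 mm high; origin under its centre. Leave it alone.
- sleeve_b: A second such sleeve. Leave it alone.
- marker: White and red paint marker lying flat, 125 mm long, 14 mm thick; origin under its middle, long axis y. Leave it alone.
- hex_keys: Red folding hex key set, 27 x 100 x 20 mm, lying; origin under its middle, long axis y. Leave it alone.
- tape_roll: Yellow roll of tape lying flat, 100 mm diameter, 19 mm high; origin under its centre. Leave it alone.

How it is judged:
By the outcome, as a careful person would: the job done as asked, in the order asked, and still so for the second after the job is handed in, with the robot touching nothing.
It also fails if it takes over 58 s, if anything falls off the work surface, if the arm or the gripper's body presses on something with over 40 N, if the wrist force passes 120 N, or if a joint passes its speed limit or range.

## Robot

A 6-joint arm with a two-finger parallel gripper is mounted at the origin on a cart in front of the work surface, level with it; the furniture and walls round the work are solid. World frame = base frame: x ahead of the robot, y to its left, z up, the work surface at z = 0. Lengths are in m, angles in rad, forces in N, time in s.
With the tool pointing down it reaches from about 0.25 to 0.8 m from the base axis. Payload 8.5 kg.
Tool frame: the origin (TCP) lies at the very end of the fingers, on their centre line; the grasp point (between the pads) lies 19 mm behind it (ctrl.pinch_z is the distance from the TCP to the grasp point, in m); z points along the fingers, y is the direction in which the jaws open and shut (so a half turn about z gives the same grasp; the last joint's range is limited). The gripper opens to 85 mm and grips with 20 to 120 N. Pads are 22 mm wide; open, the fingers measure 114 mm over their backs; the gripper's body (76 mm by 85 mm) begins 54 mm behind the grasp point. The pads swing forward as they close: fully open they stand 13 mm farther back than shut.
Start: joints at [1.168, 0.238, -0.013, 1.319, 0, 1.571], TCP at [0.206, 0.483, 0.231] pointing down, gripper open.
Joint ranges: [-2.66, 2.66], [-1.03, 1.9], [-1.14, 1.46], [-1.82, 2.27], [-1.45, 1.34], [-3.14, 3.14]. Speed limits (rad/s): [2.22, 2.22, 2.79, 3.14, 3.14, 3.14].

## Interface

Orientations are given as a unit quaternion [x, y, z, w].
In Python, from cell import ctrl, eyes, order gives the robot as it stands.
- The arm moves only by the tool apply_moves, never from a script. Its argument "rows" is a list of rows, each a list of 6 numbers: the shift along the world's x, y, z in cm, then the turn, a rotation vector about the world's x, y, z in units of 10 degrees (1.0 is 10 degrees). In form: [[tx, ty, tz, wx, wy, wz], ...]. A call has 1 to 10 rows; each row shifts and turns the commanded pose from where the row before left it; what a row does not reach is not made up. A row lasts 1/8 s, in which the tool goes at most 62.5 mm and 10.7 degrees, less where a joint would pass 70% of its speed; a pose out of reach is approached as far as the arm can. A call is refused whole if a number of a shift passes 6.25 or a number of a turn 1, either way. A call with a gripper value outside its range is refused whole. "gripper" is the finger opening in cm, from 0 to 8.54, set as the call begins (left out, the last holds). The fingers move at their own pace and stop on an object; "force" is the grip in N (left out, the last holds). Time passes only in rows, so rows that do not move let the fingers close. It gives the time, the measured TCP pose, the force and the opening at its end, in the units of the state.
- ctrl.state(): the state, without advancing time (a new reading comes with each control period).
- eyes.snapshot(name): name is "side" or "top" or "wrist"; returns a dict with "color" (384x512x3 uint8, red, green, blue), "fx", "fy", "cx", "cy" (pixels), "pose" (4x4, takes a point from camera to world coordinates); the wrist camera has in their place "tool_from_camera" (4x4, takes a point from camera to tool coordinates, whose origin is the TCP and whose axes are the flange's). Camera axes: x right, y up, looking along -z (the intrinsics and any distortion apply to the point x, -y, -z); pixel columns grow to the right and rows downward; lengths in m; the calibration is good to about 2 mm. A picture is of the moment at which its call begins: read the wrist's pose just before it. There is no depth.
- order.hand_in(): hands the job in, once; it reports no verdict.
The state is a dict: "t": time; "q": joint angles; "joint_velocities": joint speeds; "effort": joint torques, N m; "tool_pos": TCP position; "eef_rot": TCP orientation; "contact_force": force on the tool from outside, world axes, zero at the start; "ft_torque": the same for the moment, N m; "gripper_width": finger opening in m.
Only numpy, scipy, OpenCV 4.12 (cv2) and the standard library are available. Lean on these libraries where they do the work, as an engineer would, in place of code of your own. Each camera call takes 0.05 s, during which the arm holds its last target.

## Working session

There is one attempt and no reset: what is moved stays moved. The work goes in short steps, Python scripts to look and compute and a tool call to move; the robot and the scene stay as the last step left them, time stands still between calls to the robot, and variables do not carry over. Pictures are saved under pics/ and viewed, and the job is handed in when it is done.

Besides the shell and the picture viewer there is one more tool, called by a JSON object that holds its "op" and its "data". apply_moves: Moves the arm, as the interface text tells. Its arguments: {"type":"object","properties":{"rows":{"type":"array","items":{"type":"array","items":{"type":"number"}}},"gripper":{"type":"number"},"force":{"type":"number"}},"required":["rows"]}

```bash
ls -la && mkdir -p pics
python3 - <<'E'
from cell import ctrl, eyes, order
import cv2, numpy as np
s=ctrl.state()
print({k:(np.round(v,4).tolist() if not isinstance(v,float) else v) for k,v in s.items()})
for n in ["side","top","wrist"]:
    d=eyes.snapshot(n)
    cv2.imwrite(f"pics/{n}0.png",d["color"][:,:,::-1])
    print(n,d["fx"],d["fy"],d["cx"],d["cy"],{k:v for k,v in d.items() if k not in("color",)})
E
```

```text
total 12
drwxr-xr-x  3 agent agent 4096 Dec  5 18:56 .
drwxr-xr-x 23 root  root  4096 Dec  5 18:56 ..
drwxr-xr-x  2 agent agent 4096 Dec  5 18:56 pics
{'t': 0.0, 'q': [1.168, 0.2388, -0.0142, 1.3192, 0.0, 1.5708], 'joint_velocities': [-0.0004, 0.001, -0.0009, 0.0014, 0.0007, 0.0], 'effort': [-0.0014, -53.8782, 34.6433, 0.0185, -0.0, -0.0], 'tool_pos': [0.2056, 0.4826, 0.2307], 'eef_rot': [0.2, 0.9798, -0.0007, -0.0002], 'contact_force': [-0.3473, -0.604, -1.0183], 'ft_torque': [-0.02, 0.0034, -0.0113], 'gripper_width': 0.08518830805047045}
side 427.65125338982887 427.65125338982887 257.97358319265606 193.0279490120736 {'fx': 427.65125338982887, 'fy': 427.65125338982887, 'cx': 257.97358319265606, 'cy': 193.0279490120736, 'pose': array([[-0.9712892 ,  0.16639456, -0.17002983,  0.41554888],
       [-0.23789454, -0.67371772,  0.69965036,  0.90683271],
       [ 0.0018659 ,  0.720012  ,  0.6939591 ,  0.8428298 ],
       [ 0.        ,  0.        ,  0.        ,  1.        ]])}
top 377.23813966789254 377.23813966789254 256.86174776030174 190.6870561783808 {'fx': 377.23813966789254, 'fy': 377.
[... 163 characters left out ...]
4329 , -0.00407147,  0.20447836],
       [-0.00742612,  0.18577186,  0.98256484,  1.23972333],
       [ 0.        ,  0.        ,  0.        ,  1.        ]])}
wrist 314.9475363481015 314.9475363481015 255.52878325181354 195.7949698349344 {'fx': 314.9475363481015, 'fy': 314.9475363481015, 'cx': 255.52878325181354, 'cy': 195.7949698349344, 'tool_from_camera': array([[ 6.43384969e-04,  9.56435617e-01,  2.91942625e-01,
         7.44916917e-02],
       [ 9.99999544e-01, -8.21284372e-04,  4.86811237e-04,
        -9.13084048e-04],
       [ 7.05371521e-04,  2.91942179e-01, -9.56435710e-01,
        -1.43338409e-01],
       [ 0.00000000e+00,  0.00000000e+00,  0.00000000e+00,
         1.00000000e+00]])}
```

View pics/side0.png

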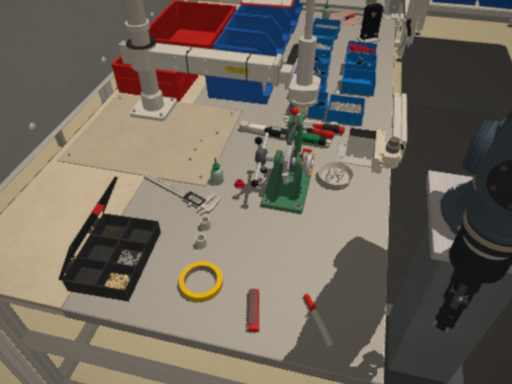

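View pics/top0.png

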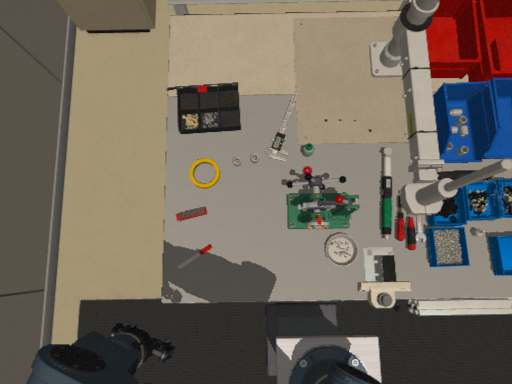

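View pics/wrist0.png

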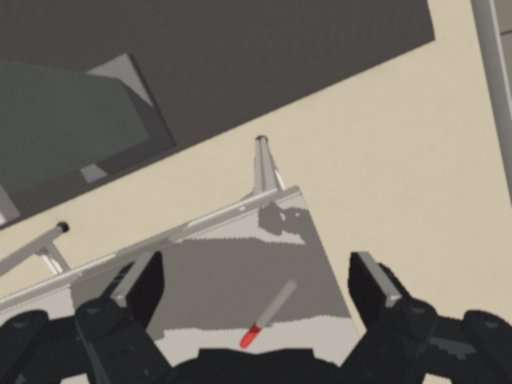

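```bash
cat > h.py <<'E'
import numpy as np, cv2
def ray(d,u,v):
    K=np.array([[d["fx"],0,d["cx"]],[0,d["fy"],d["cy"]],[0,0,1.]])
    p=np.linalg.inv(K)@[u,v,1.]
    r=d["pose"][:3,:3]@np.array([p[0],-p[1],-p[2]])
    return d["pose"][:3,3],r/np.linalg.norm(r)
def proj(d,P):
    P=np.atleast_2d(P); T=np.linalg.inv(d["pose"]); c=P@T[:3,:3].T+T[:3,3]
    return np.c_[d["cx"]+d["fx"]*c[:,0]/-c[:,2], d["cy"]-d["fy"]*c[:,1]/-c[:,2]]
def onz(d,u,v,z):
    o,r=ray(d,u,v); return o+r*(z-o[2])/r[2]
def tri(rays):
    A=0;b=0
    for o,r in rays:
        M=np.eye(3)-np.outer(r,r); A=A+M; b=b+M@o
    x=np.linalg.solve(A,b)
    return x,[float(np.linalg.norm((np.eye(3)-np.outer(r,r))@(x-o))) for o,r in rays]
E
python3 - <<'E'
import cv2
t=cv2.imread("pics/top0.png"); s=cv2.imread("pics/side0.png")
a=cv2.resize(t[155:275,270:400],None,fx=6,fy=6,interpolation=cv2.INTER_CUBIC)[:600]
cv2.imwrite("pics/topz.png",cv2.resize(t[160:260,270:400],None,fx=6,fy=6,interpolation=cv2.INTER_CUBIC))
cv2.imwrite("pics/sidez.png",cv2.resize(s[95:220,230:360],None,fx=4.8,fy=4.8,interpolation=cv2.INTER_CUBIC))
E
```

```text
(no output)
```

View pics/topz.png

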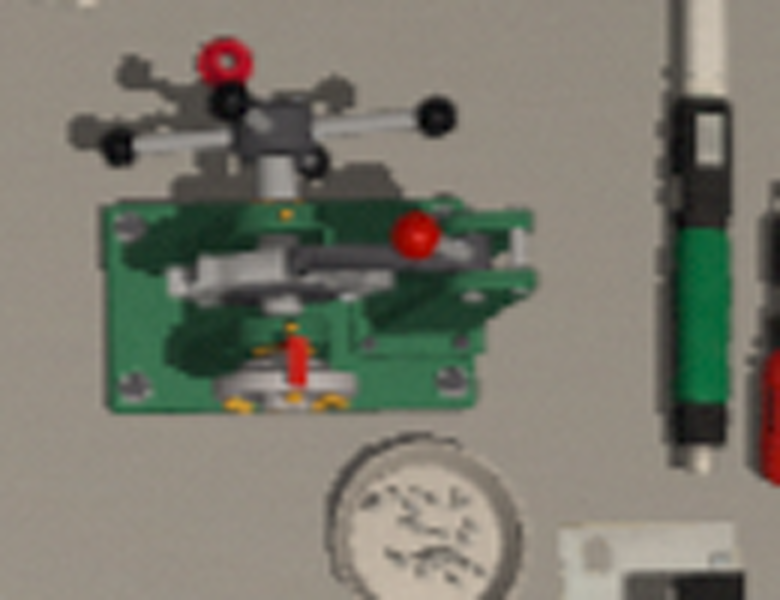

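View pics/sidez.png

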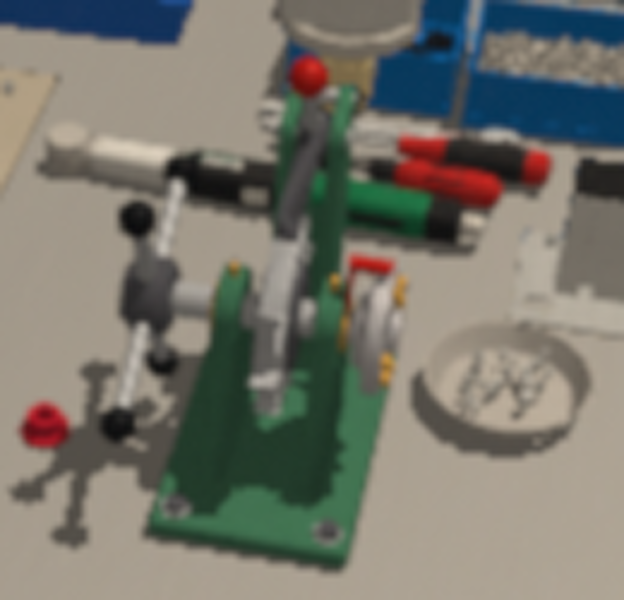

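Run:
```python
from cell import ctrl, eyes, order
from h import *
T=eyes.snapshot("top"); S=eyes.snapshot("side")
def redcc(d,box):
    x0,y0,x1,y1=box
    hsv=cv2.cvtColor(d["color"],cv2.COLOR_RGB2HSV)[y0:y1,x0:x1]
    m=(((hsv[...,0]<8)|(hsv[...,0]>172))&(hsv[...,1]>150)&(hsv[...,2]>60)).astype(np.uint8)
    n,l,st,c=cv2.connectedComponentsWithStats(m)
    for i in range(1,n):
        if st[i,4]>5: print(st[i]+[x0,y0,0,0,0],c[i]+[x0,y0])
def darkcc(d,box,th):
    x0,y0,x1,y1=box
    g=cv2.cvtColor(d["color"],cv2.COLOR_RGB2GRAY)[y0:y1,x0:x1]
    m=(g<th).astype(np.uint8)
    n,l,st,c=cv2.connectedComponentsWithStats(m)
    for i in range(1,n):
        if st[i,4]>8: print('dark',st[i]+[x0,y0,0,0,0],c[i]+[x0,y0])
print('top');redcc(T,(270,160,400,260)); darkcc(T,(278,165,350,192),35)
print('side');redcc(S,(230,95,360,220)); darkcc(S,(240,125,275,190),35)
x,e=tri([ray(T,339.3,199.3),ray(S,294.4,110.6)]);print('ball',x,e)
x,e=tri([ray(T,431,197),ray(S,303,95)]);print('disc',x,e)
```

```text
top
[303 167   9   7  50] [307.04 170.2 ]
[335 195   9   8  52] [338.73076923 198.65384615]
[317 216   5   8  27] [318.92592593 219.33333333]
[397 218   3  23  62] [398.08064516 229.14516129]
dark [305 173   7   8  33] [307.78787879 176.48484848]
dark [340 177   5   5  21] [342.14285714 179.        ]
dark [287 182   5   5  22] [289.27272727 183.95454545]
side
[291 107   7   8  48] [293.89583333 110.375     ]
[312 124  23  14 186] [322.28494624 130.74731183]
[339 127   5   6  28] [341.  129.5]
[303 149   9   3  20] [306.95 149.85]
[235 179   9   9  61] [239.13114754 183.49180328]
dark [265 129  10   7  42] [270.38095238 131.85714286]
dark [256 138   5   6  25] [257.96 140.6 ]
dark [261 170   6   3  10] [263.8 171. ]
dark [251 181   7   6  27] [253.81481481 183.51851852]
ball [ 0.5443996  -0.01128283  0.24315447] [0.00012010455996356673, 0.00012010455996356926]
disc [ 0.56582786 -0.31962707  0.10555179] [0.0025499460348634697, 0.0025499460348634303]
```

```bash
cat > fit.py <<'E'
from h import *
from scipy.optimize import least_squares
def headpts(P,yaw,x,y):
    # head x,y,z (m) to world ; head +y at angle yaw from world... R=Rz(yaw)
    c,s=np.cos(yaw),np.sin(yaw)
    P=np.atleast_2d(P)
    return np.c_[x+c*P[:,0]-s*P[:,1], y+s*P[:,0]+c*P[:,1], P[:,2]]
def spoke(w,k=0,L=0.082):
    a=-np.radians(22.5)+w+k*np.pi/2
    return [L*np.sin(a),0.075,0.112+L*np.cos(a)]
def pawlball(p):
    a=np.arctan2(-0.038,0.061)+p
    return [0.080+0.072*np.sin(a),0,0.179+0.072*np.cos(a)]
E
python3 - <<'E'
from cell import ctrl, eyes, order
from fit import *
T=eyes.snapshot("top"); S=eyes.snapshot("side")
x,e=tri([ray(T,308.0,176.5),ray(S,258.2,140.5)]);print('topspoke',x,e)
x,e=tri([ray(T,342.2,179.2),ray(S,268.3,130)]);print('spoke2',x,e)
x,e=tri([ray(T,289.3,184),ray(S,254,183.5)]);print('spoke4',x,e)
# observations
obsT=[(338.9,198.9),(308.2,176.4),(342.2,179.2),(289.3,184.0)]
obsS=[(293.9,110.4),(258.2,140.5),(268.3,130.0),(254.0,183.3)]
def f(p):
    yaw,x,y,w,dTu,dTv,dSu,dSv=p
    P=headpts([pawlball(0),spoke(w),spoke(w,1),spoke(w,3)],yaw,x,y)
    return np.r_[(proj(T,P)-obsT-[dTu,dTv]).ravel(),(proj(S,P)-obsS-[dSu,dSv]).ravel(),np.array([dTu,dTv,dSu,dSv])*0.8]
r=least_squares(f,[-1.5,0.53,0.03,0,0,0,0,0])
print(r.x.round(4),np.degrees(r.x[0]),r.fun.round(2))
r=least_squares(lambda p:f(np.r_[p,0,0,0,0]),[-1.5,0.53,0.03,0])
print(r.x.round(4),np.degrees(r.x[0]),r.fun.round(2))
yaw,X,Y,w=r.x
P=headpts([[-.1,-.058,.014],[-.1,.058,.014],[.1,-.058,.014],[.1,.058,.014]],yaw,X,Y)
print('corners top zoom',((proj(T,P)-[270,160])*6).round(), 'side zoom',((proj(S,P)-[230,95])*4.8).round())
E
```

```text
topspoke [0.62049172 0.0623385  0.18935276] [5.301404686996633e-05, 5.3014046869894885e-05]
spoke2 [ 0.61860507 -0.04382605  0.1485454 ] [0.0009264525533729328, 0.000926452553372842]
spoke4 [0.62116841 0.10731294 0.08211433] [0.0005246188845163993, 0.0005246188845164713]
[-1.58    0.5459  0.0301 -0.0083  0.3258  0.0843 -0.1978  0.4826] -90.52827582317724 [ 0.01  0.05 -0.3  -0.1   0.1   0.02  0.4   0.08  0.28  0.58  0.04 -0.14
 -0.53  0.23  0.08 -0.37  0.26  0.07 -0.16  0.39]
[-1.5798  0.5458  0.0301 -0.0059] -90.51695098886478 [ 0.35  0.15  0.1  -0.    0.44  0.13  0.71  0.17  0.1   1.06 -0.12  0.28
 -0.71  0.75 -0.1   0.08  0.    0.    0.    0.  ]
corners top zoom [[ 71. 411.]
 [ 67. 200.]
 [442. 408.]
 [431. 197.]] side zoom [[338. 582.]
 [134. 545.]
 [395. 353.]
 [212. 323.]]
```

{"op": "apply_moves", "data": {"rows": [[0,0,5,0,0,0],[3.78,-4.75,0.45,0,0,-0.749],[3.78,-4.75,0.45,0,0,-0.749],[3.78,-4.75,0.45,0,0,-0.749],[3.78,-4.75,0.45,0,0,-0.749],[3.78,-4.75,0.45,0,0,-0.749],[3.78,-4.75,0.45,0,0,-0.749],[3.78,-4.75,0.45,0,0,-0.749],[3.78,-4.75,0.45,0,0,-0.749],[3.78,-4.75,0.45,0,0,-0.749]], "gripper": 0, "force": 20}}

```text
t: 1.6
tool_pos: [0.547, 0.0536, 0.3221]
eef_rot: [0.712, 0.702, 0.0, 0.0]
contact_force: [1.0, 0.8, 0.4]
gripper_width: -0.0004
```

Run:
```python
from cell import ctrl, eyes
import cv2, numpy as np
s=ctrl.state(); print(np.round(s["tool_pos"],4),np.round(s["eef_rot"],4),np.round(s["contact_force"],2))
w=eyes.snapshot("wrist"); cv2.imwrite("pics/wrist1.png",w["color"][:,:,::-1])
t=eyes.snapshot("top")["color"][:,:,::-1]; sd=eyes.snapshot("side")["color"][:,:,::-1]
cv2.imwrite("pics/both1.png",np.hstack([cv2.resize(t[150:270,270:400],None,fx=3,fy=3,interpolation=cv2.INTER_CUBIC),cv2.resize(sd[80:200,230:360],None,fx=3,fy=3,interpolation=cv2.INTER_CUBIC)]))
```

```text
[0.547  0.0536 0.3221] [7.117e-01 7.025e-01 2.000e-04 0.000e+00] [1.01 0.78 0.35]
```

View pics/wrist1.png

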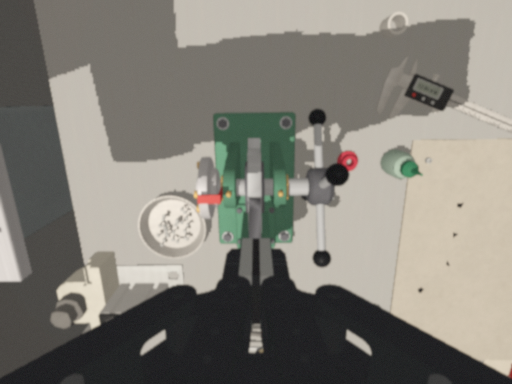

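View pics/both1.png

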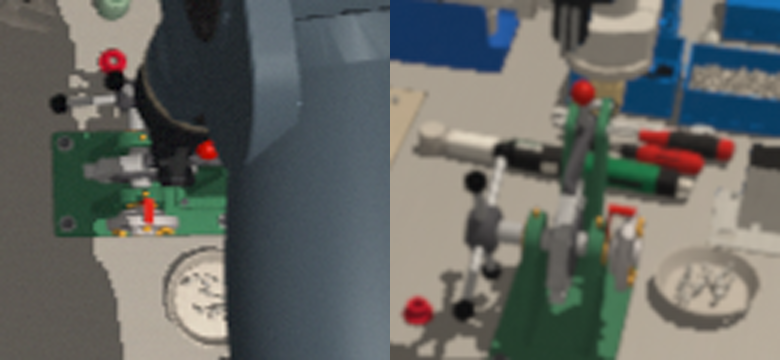

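```bash
cat >> h.py <<'E'
from scipy.spatial.transform import Rotation as Rot
def wristpose(w,s):
    T=np.eye(4); T[:3,:3]=Rot.from_quat(s["eef_rot"]).as_matrix(); T[:3,3]=s["tool_pos"]
    w=dict(w); w["pose"]=T@w["tool_from_camera"]; return w
E
python3 - <<'E'
from cell import ctrl, eyes
from fit import *
s=ctrl.state(); W=wristpose(eyes.snapshot("wrist"),s)
yaw,X,Y,w=-1.5798,0.5458,0.0301,-0.006
P=headpts([spoke(w),spoke(w,1),spoke(w,3),[-.08,-.058,.014],[-.08,.058,.014],[.12,-.058,.014],[.12,.058,.014]],yaw,X,Y)
print(proj(W,P).round(1))
g=cv2.cvtColor(W["color"],cv2.COLOR_RGB2GRAY)
m=(g<30).astype(np.uint8)[90:280,300:360]
n,l,st,c=cv2.connectedComponentsWithStats(m)
for i in range(1,n):
    if st[i,4]>20: print(st[i],c[i]+[300,90])
E
```

```text
[[337.9 174.3]
 [321.4 258. ]
 [318.1 117.6]
 [213.  112. ]
 [296.9 111.7]
 [218.5 243.8]
 [292.5 243.6]]
[ 10  20  15  13 135] [316.97037037 116.08888889]
[ 27  74  20  19 285] [336.72280702 173.48421053]
```

{"op": "apply_moves", "data": {"rows": [[-0.05,-1.0,-3.0,0,0,0],[-0.05,-1.0,-3.0,0,0,0],[0,-0.9,-2.0,0,0,0],[0,0,-0.6,0,0,0],[0,0,0,0,0,0]]}}

```text
t: 2.42
tool_pos: [0.5447, 0.0274, 0.2362]
eef_rot: [0.71, 0.705, 0.0, -0.0]
contact_force: [-0.4, -0.2, -0.2]
gripper_width: 0.0006
```

Run:
```python
from cell import ctrl, eyes
import cv2, numpy as np
s=ctrl.state(); print(np.round(s["tool_pos"],4),np.round(s["eef_rot"],4),np.round(s["contact_force"],2))
w=eyes.snapshot("wrist")["color"][:,:,::-1]
sd=eyes.snapshot("side")["color"][:,:,::-1]
cv2.imwrite("pics/both2.png",np.hstack([cv2.resize(w[100:340,140:380],(400,400),interpolation=cv2.INTER_CUBIC),cv2.resize(sd[70:190,240:360],(400,400),interpolation=cv2.INTER_CUBIC)]))
```

```text
[0.5447 0.0274 0.2362] [ 7.096e-01  7.046e-01  1.000e-04 -1.000e-04] [-0.41 -0.22 -0.19]
```

View pics/both2.png

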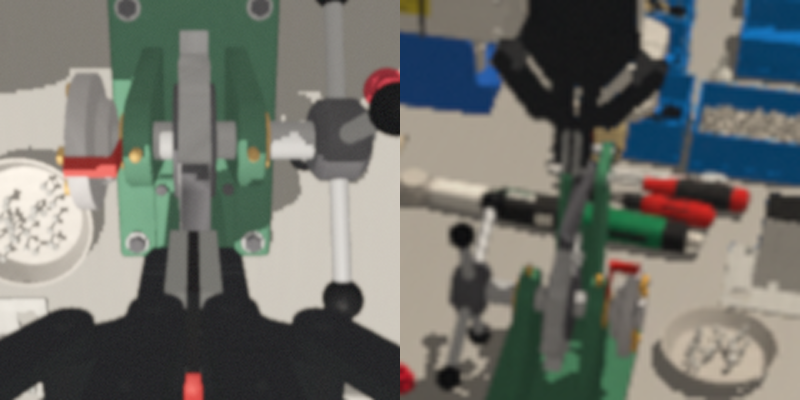

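{"op": "apply_moves", "data": {"rows": [[0,-0.8,0,0,0,0],[0,-0.7,0,0,0,0],[0,-0.5,0,0,0,0],[0,-0.5,0,0,0,0],[0,-0.5,0,0,0,0],[0,-0.5,0,0,0,0],[0,-0.5,0,0,0,0],[0,-0.5,0,0,0,0]]}}

```text
t: 3.52
tool_pos: [0.5449, -0.0191, 0.2356]
eef_rot: [0.71, 0.704, -0.0, -0.0]
contact_force: [0.4, 0.3, 0.2]
gripper_width: 0.0003
```

Run:
```python
from cell import ctrl, eyes
import cv2, numpy as np
s=ctrl.state(); print(np.round(s["tool_pos"],4),np.round(s["eef_rot"],4),np.round(s["contact_force"],2))
w=eyes.snapshot("wrist")["color"][:,:,::-1]
sd=eyes.snapshot("side")["color"][:,:,::-1]
cv2.imwrite("pics/both3.png",np.hstack([cv2.resize(w[100:340,140:380],(400,400),interpolation=cv2.INTER_CUBIC),cv2.resize(sd[70:190,240:360],(400,400),interpolation=cv2.INTER_CUBIC)]))
```

```text
[ 0.5449 -0.0191  0.2356] [ 7.102e-01  7.040e-01 -2.000e-04 -1.000e-04] [0.42 0.29 0.17]
```

View pics/both3.png

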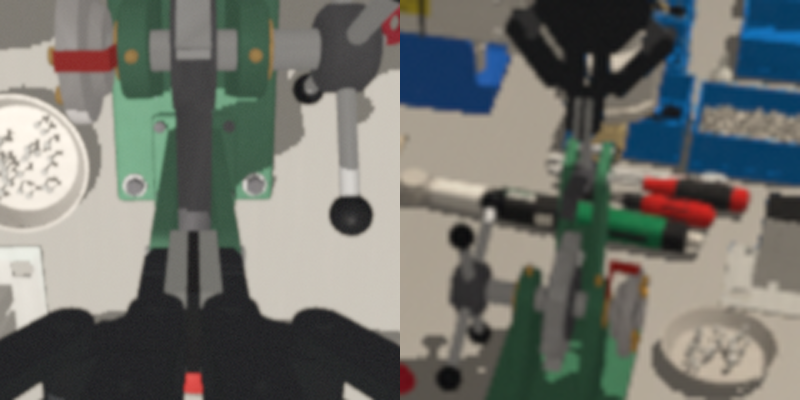

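Run:
```python
from cell import ctrl, eyes
import cv2, numpy as np
from fit import *
sdd=eyes.snapshot("side");sd=sdd["color"][:,:,::-1]
cv2.imwrite("pics/side3.png",cv2.resize(sd[90:170,260:340],(600,600),interpolation=cv2.INTER_CUBIC))
for p in (0,.3,.45,.55):
    a=p
    c,s=np.cos(p),np.sin(p)
    nose=np.array([-.083,-.0215]); # p=0
    n=[nose[0]*c+nose[1]*s, -nose[0]*s+nose[1]*c]
    P=headpts([pawlball(p),[.08+n[0],0,.179+n[1]]],-1.5798,.5458,.0301)
    print(p,((proj(sdd,P)-[260,90])*7.5).round())
```

```text
0 [[255. 161.]
 [216. 435.]]
0.3 [[268. 108.]
 [219. 380.]]
0.45 [[274.  87.]
 [222. 347.]]
0.55 [[278.  75.]
 [224. 323.]]
```

View pics/side3.png

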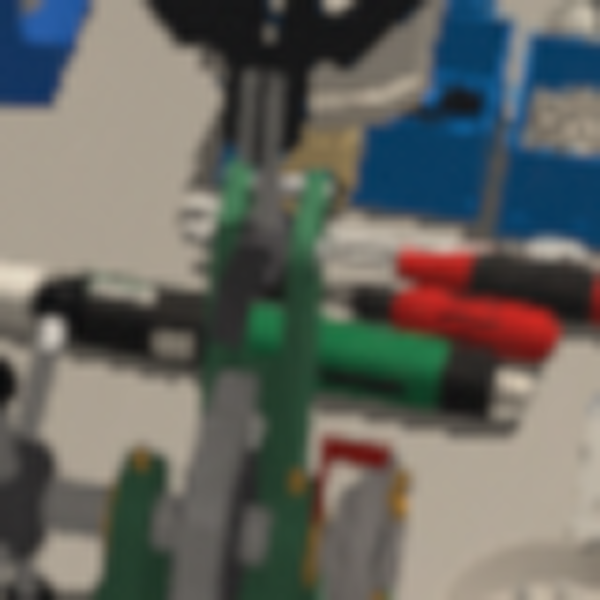

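{"op": "apply_moves", "data": {"rows": [[0,-0.5,0,0,0,0],[0,-0.5,0,0,0,0],[0,-0.6,0,0,0,0],[0,-0.7,0,0,0,0],[0,-0.7,0,0,0,0],[0,-0.7,0,0,0,0],[0,-0.3,0,0,0,0],[0,0,0,0,0,0],[0,0,0,0,0,0]]}}

```text
t: 4.8
tool_pos: [0.545, -0.0584, 0.2358]
eef_rot: [0.71, 0.704, 0.0, -0.0]
contact_force: [-0.2, 0.7, 0.2]
gripper_width: -0.0004
```

Run:
```python
from cell import ctrl, eyes
import cv2, numpy as np
s=ctrl.state(); print(np.round(s["tool_pos"],4),np.round(s["eef_rot"],4),np.round(s["contact_force"],2))
w=eyes.snapshot("wrist")["color"][:,:,::-1]
sd=eyes.snapshot("side")["color"][:,:,::-1]
cv2.imwrite("pics/both4.png",np.hstack([cv2.resize(w[100:340,140:380],(400,400),interpolation=cv2.INTER_CUBIC),cv2.resize(sd[90:170,260:340],(400,400),interpolation=cv2.INTER_CUBIC)]))
```

```text
[ 0.545  -0.0584  0.2358] [ 7.101e-01  7.041e-01  0.000e+00 -1.000e-04] [-0.22  0.73  0.17]
```

View pics/both4.png

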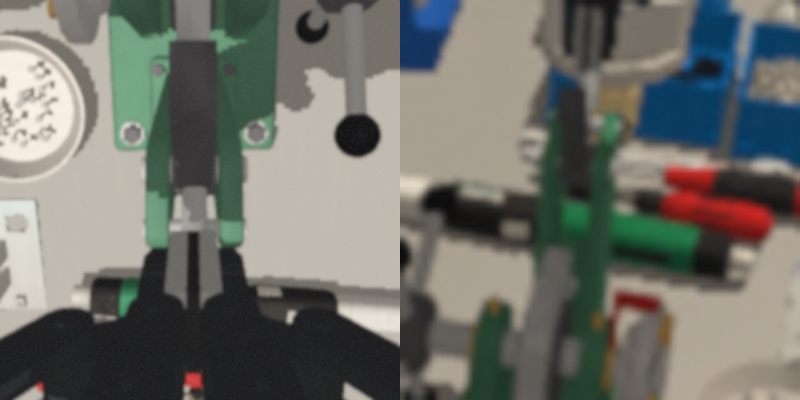

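{"op": "apply_moves", "data": {"rows": [[0,0,1.0,0,0,0],[0,0,2.0,0,0,0],[0,0,3.0,0,0,0],[0,0,3.0,0,0,0],[0,0,0,0,0,0]]}}

```text
t: 5.52
tool_pos: [0.5459, -0.0586, 0.3286]
eef_rot: [0.71, 0.704, 0.001, 0.002]
contact_force: [-0.4, 0.0, 0.3]
gripper_width: -0.0
```

```bash
cat > look.py <<'E'
from cell import ctrl, eyes
import cv2, numpy as np, sys
from fit import *
n=sys.argv[1]
s=ctrl.state(); print(np.round(s["t"],2),np.round(s["tool_pos"],4),np.round(s["contact_force"],2))
W=eyes.snapshot("wrist");S=eyes.snapshot("side")
cv2.imwrite(f"pics/side{n}.png",S["color"][:,:,::-1]); cv2.imwrite(f"pics/wrist{n}.png",W["color"][:,:,::-1])
w=W["color"][:,:,::-1];sd=S["color"][:,:,::-1]
cv2.imwrite(f"pics/both{n}.png",np.hstack([cv2.resize(w[100:340,140:380],(400,400),interpolation=cv2.INTER_CUBIC),cv2.resize(sd[95:195,250:350],(400,400),interpolation=cv2.INTER_CUBIC)]))
E
python3 look.py 5
python3 - <<'E'
from cell import eyes
from fit import *
S=eyes.snapshot("side")
for p in (0.8,1.0,1.13):
    c,s=np.cos(p),np.sin(p); nose=np.array([-.083,-.0215]); n=[nose[0]*c+nose[1]*s, -nose[0]*s+nose[1]*c]
    P=headpts([pawlball(p),[.08+n[0],0,.179+n[1]]],-1.5798,.5458,.0301); print(p,((proj(S,P)-[250,95])*4+[400,0]).round())
E
```

```text
5.52 [ 0.5459 -0.0586  0.3286] [-0.45  0.03  0.28]
0.8 [[593.   9.]
 [564. 119.]]
1.0 [[596.   4.]
 [568.  91.]]
1.13 [[598.   4.]
 [571.  74.]]
```

View pics/both5.png

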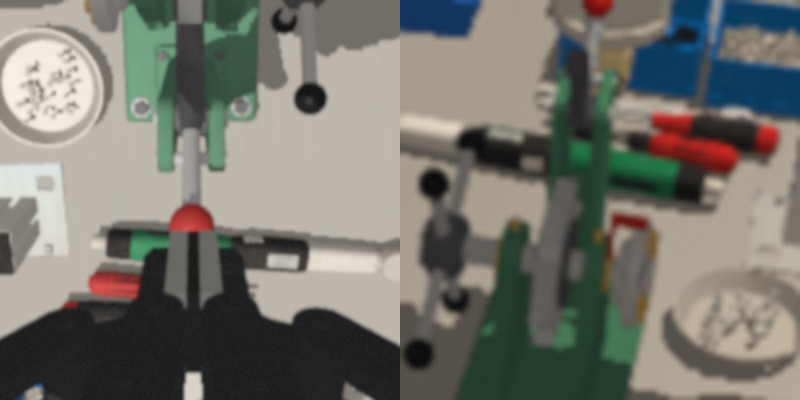

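```bash
python3 - <<'E'
from cell import eyes, ctrl
from fit import *
S=eyes.snapshot("side")
# both2 picture: TCP at (0.5447,0.0274,0.2362); right half, zoom 3.333, origin (240,70)
for X,Y in [(500,45),(500,70),(520,100),(545,130),(640,110),(662,75),(662,50),(580,185)]:
    u,v=(X-400)/3.3333+240,Y/3.3333+70
    o,r=ray(S,u,v); P=o+r*((0.0274-o[1])/r[1]); print((X,Y),(P-[.5447,.0274,.2362]).round(3))
print(proj(S,[[.5447,.0274,.2362]]))
E
python3 - <<'E'
import cv2
i=cv2.imread("pics/both2.png")[:250,400:800]
cv2.imwrite("pics/fz.png",cv2.resize(i,None,fx=2,fy=2,interpolation=cv2.INTER_CUBIC))
E
```

```text
(500, 45) [0.056 0.    0.097]
(500, 70) [ 0.056 -0.     0.077]
(520, 100) [ 0.041 -0.     0.055]
(545, 130) [0.021 0.    0.033]
(640, 110) [-0.046 -0.     0.06 ]
(662, 75) [-0.059 -0.     0.089]
(662, 50) [-0.057  0.     0.108]
(580, 185) [-0.007  0.    -0.011]
[[291.36885598 121.4186004 ]]
```

View pics/fz.png

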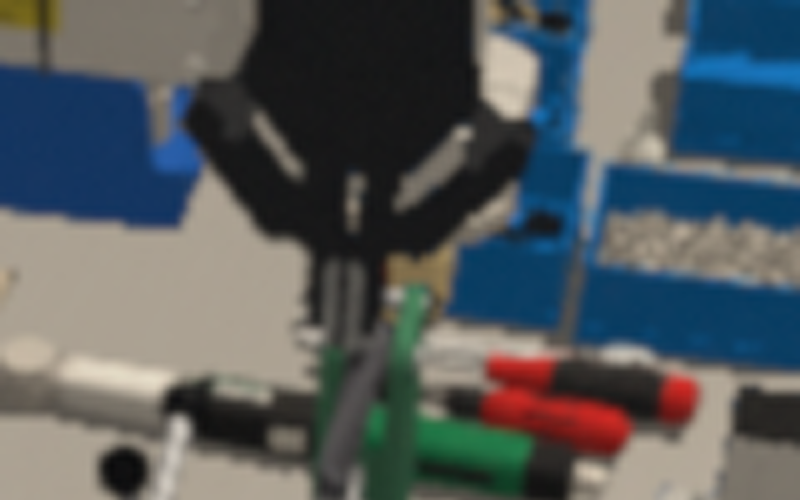

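{"op": "apply_moves", "data": {"rows": [[1.0,2.5,0,0,0,0],[2.0,4.0,0,0,0,0],[2.0,4.0,0,0,0,0],[1.8,3.5,-0.5,0,0,0],[1.0,2.0,-2.5,0,0,0],[0,0,-4.0,0,0,0],[0,0,-4.0,0,0,0],[0,0,-3.0,0,0,0],[0,0,-0.8,0,0,0],[0,0,0,0,0,0]]}}

```text
t: 6.98
tool_pos: [0.6228, 0.1014, 0.1777]
eef_rot: [0.71, 0.704, -0.0, -0.0]
contact_force: [0.1, 0.2, 0.6]
gripper_width: 0.0001
```

```bash
python3 look.py 6
```

```text
6.98 [0.6228 0.1014 0.1777] [0.07 0.24 0.58]
```

View pics/both6.png

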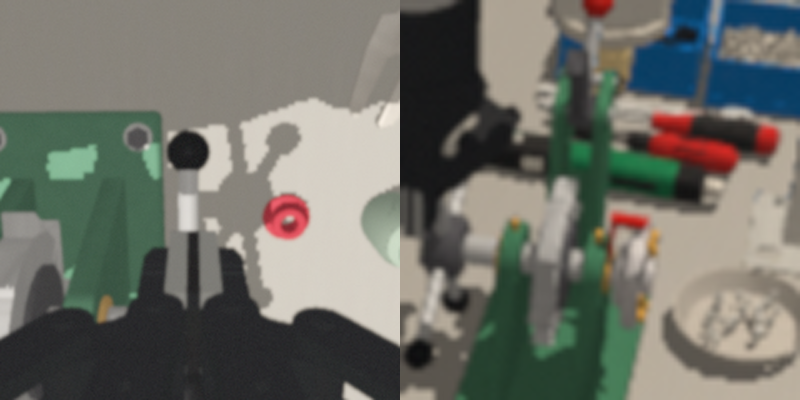

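{"op": "apply_moves", "data": {"rows": [[0.1,-0.8,0.1,0,0,0],[0,-0.8,0.1,0,0,0],[0,-0.4,0,0,0,0],[0,-0.5,0,0,0,0],[0,-0.5,0,0,0,0],[0,-0.5,0,0,0,0],[0,-0.5,0,0,0,0],[0,-0.5,0,0,0,0],[0,-0.5,0,0,0,0],[0,0,0,0,0,0]]}}

```text
t: 8.32
tool_pos: [0.6239, 0.0506, 0.1796]
eef_rot: [0.71, 0.704, -0.0, 0.0]
contact_force: [0.6, 0.4, -0.6]
gripper_width: -0.0001
```

```bash
python3 look.py 7
```

```text
8.32 [0.6239 0.0506 0.1796] [ 0.61  0.35 -0.57]
```

View pics/wrist7.png

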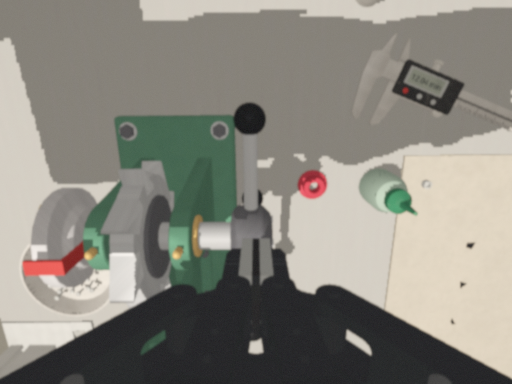

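View pics/both7.png

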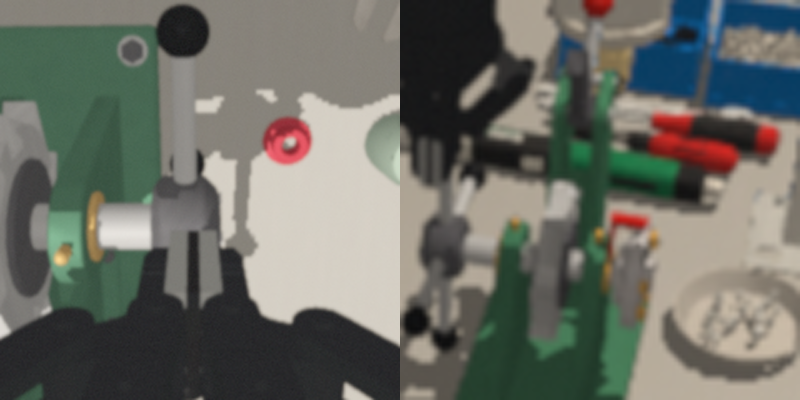

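```bash
cat > wheel.py <<'E'
from cell import ctrl, eyes
from fit import *
def blob(W,pred,th=32):
    g=cv2.cvtColor(W["color"],cv2.COLOR_RGB2GRAY)
    x0,y0=max(0,int(pred[0])-25),max(0,int(pred[1])-25)
    m=(g[y0:y0+50,x0:x0+50]<th).astype(np.uint8)
    n,l,st,c=cv2.connectedComponentsWithStats(m)
    out=[(np.linalg.norm(c[i]+[x0,y0]-pred),st[i,2:5].tolist(),(c[i]+[x0,y0]).round(1).tolist()) for i in range(1,n) if st[i,4]>40]
    return sorted(out)
if __name__=="__main__":
    s=ctrl.state(); W=wristpose(eyes.snapshot("wrist"),s)
    for w in np.arange(0.3,0.86,0.05):
        print(w.round(2),proj(W,headpts([spoke(w,k) for k in (0,1,3)],-1.5798,.5458,.0301)).round(1).ravel())
    import sys
    print(blob(W,np.array([float(sys.argv[1]),float(sys.argv[2])])))
E
python3 wheel.py 250 118
```

```text
0.3 [250.1 292.8 252.3 335.9 251.9 120.3]
0.35 [250.1 300.6 252.3 332.5 251.9 120.2]
0.4 [250.2 308.  252.4 329.  251.8 120.5]
0.45 [250.2 315.  252.4 325.3 251.7 121.1]
0.5 [250.2 321.6 252.5 321.6 251.6 122.1]
0.55 [250.3 327.8 252.5 317.8 251.5 123.5]
0.6 [250.4 333.4 252.6 314.  251.5 125.3]
0.65 [250.4 338.6 252.6 310.  251.4 127.4]
0.7 [250.5 343.3 252.7 306.1 251.3 130. ]
0.75 [250.6 347.5 252.7 302.  251.2 133. ]
0.8 [250.6 351.2 252.7 298.  251.1 136.5]
0.85 [250.7 354.3 252.8 293.9 251.  140.4]
[(np.float64(1.5496346553358478), [29, 28, 531], [249.2, 119.3])]
```

{"op": "apply_moves", "data": {"rows": [[0,-0.5,0,0,0,0],[0,-0.5,0,0,0,0],[0,-0.4,0,0,0,0],[0,-0.3,0,0,0,0],[0,-0.2,0,0,0,0],[0,0,0,0,0,0]]}}

```text
t: 9.22
tool_pos: [0.6239, 0.0322, 0.1796]
eef_rot: [0.71, 0.704, -0.0, -0.0]
contact_force: [-0.1, 1.5, -0.9]
gripper_width: -0.0
```

```bash
python3 look.py 8 && python3 wheel.py 250 126 | tail -1
python3 - <<'E'
from cell import eyes
from fit import *
S=eyes.snapshot("side"); T=eyes.snapshot("top")
cv2.imwrite("pics/top8.png",T["color"][:,:,::-1])
for w in (.4,.5,.55,.6,.65,.7,.75): print(w,'side',proj(S,headpts([spoke(w,k) for k in (1,2,3)],-1.5798,.5458,.0301)).round(1).ravel(),'top',proj(T,headpts([spoke(w,k) for k in (3,)],-1.5798,.5458,.0301)).round(1).ravel())
a=cv2.imread("pics/side8.png")[140:190,235:285]
cv2.imwrite("pics/s8z.png",cv2.resize(a,(600,600),interpolation=cv2.INTER_CUBIC))
E
```

```text
9.22 [0.6239 0.0322 0.1796] [-0.09  1.47 -0.9 ]
[(np.float64(22.14886725865573), [27, 8, 156], [248.1, 103.9])]
0.4 side [267.9 138.8 260.7 179.  253.2 175.7] top [288.7 182. ]
0.5 side [267.8 141.3 260.  180.8 253.2 173.2] top [289.1 181.5]
0.55 side [267.8 142.5 259.6 181.6 253.3 171.9] top [289.4 181.2]
0.6 side [267.7 143.8 259.3 182.4 253.4 170.5] top [289.7 180.9]
0.65 side [267.6 145.1 258.9 183.  253.4 169.1] top [290.1 180.6]
0.7 side [267.5 146.4 258.6 183.7 253.5 167.6] top [290.6 180.4]
0.75 side [267.3 147.8 258.3 184.2 253.7 166.1] top [291.2 180.1]
```

View pics/s8z.png

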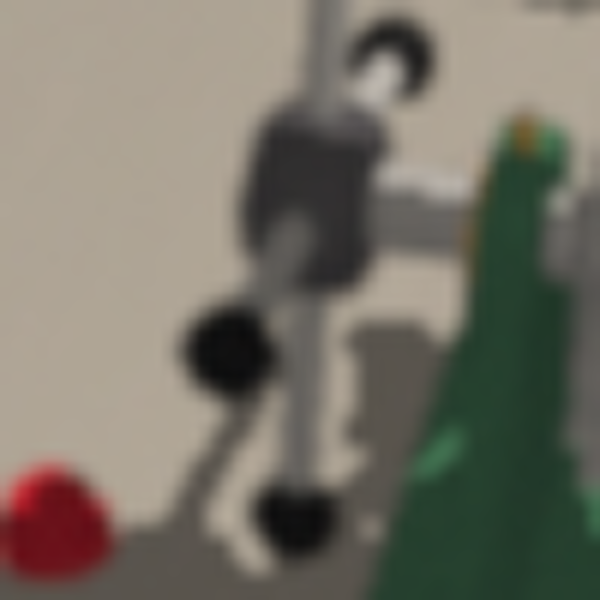

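View pics/wrist8.png

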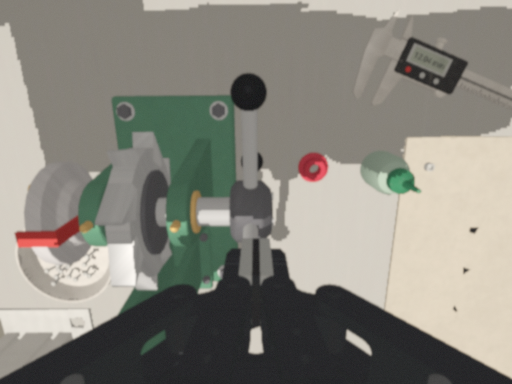

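```bash
python3 wheel.py 248 93
```

```text
0.3 [249.3 256.9 251.7 315.4 251.4  91.2]
0.35 [249.3 265.2 251.8 312.3 251.3  90.6]
0.4 [249.3 273.2 251.8 309.  251.2  90.3]
0.45 [249.4 280.8 251.9 305.6 251.1  90.3]
0.5 [249.4 287.9 252.  302.1 251.   90.7]
0.55 [249.5 294.7 252.  298.5 250.9  91.5]
0.6 [249.6 301.  252.1 294.9 250.8  92.7]
0.65 [249.6 306.8 252.1 291.1 250.7  94.3]
0.7 [249.7 312.1 252.2 287.3 250.6  96.3]
0.75 [249.8 316.8 252.2 283.4 250.5  98.7]
0.8 [249.9 321.1 252.3 279.5 250.4 101.7]
0.85 [250.  324.9 252.3 275.5 250.3 105.1]
[(np.float64(0.3683376103099012), [33, 33, 723], [247.9, 92.6])]
```

{"op": "apply_moves", "data": {"rows": [[0,-0.3,0,0,0,0],[0,-0.25,0,0,0,0],[0,-0.1,0,0,0,0],[0,0,0,0,0,0],[0,0,0,0,0,0]]}}

```text
t: 10.15
tool_pos: [0.624, 0.0259, 0.1798]
eef_rot: [0.71, 0.704, -0.0, 0.0]
contact_force: [-0.2, 2.8, -1.2]
gripper_width: -0.0
```

```bash
python3 look.py 9 && python3 wheel.py 248 89
```

```text
10.15 [0.624  0.0259 0.1798] [-0.21  2.8  -1.2 ]
0.3 [249.3 244.3 251.8 308.4 251.4  80.9]
0.35 [249.3 252.7 251.8 305.4 251.3  80.1]
0.4 [249.3 260.9 251.9 302.2 251.2  79.6]
0.45 [249.4 268.7 251.9 298.9 251.2  79.4]
0.5 [249.4 276.1 252.  295.5 251.1  79.6]
0.55 [249.5 283.1 252.1 291.9 251.   80.2]
0.6 [249.6 289.6 252.1 288.3 250.9  81.1]
0.65 [249.6 295.6 252.2 284.6 250.8  82.5]
0.7 [249.7 301.1 252.2 280.9 250.7  84.3]
0.75 [249.8 306.1 252.2 277.1 250.6  86.6]
0.8 [249.9 310.6 252.3 273.2 250.5  89.3]
0.85 [250.  314.6 252.3 269.2 250.4  92.5]
[(np.float64(5.324814068420491), [34, 35, 808], [247.6, 83.7])]
```

{"op": "apply_moves", "data": {"rows": [[0,0.8,0,0,0,0],[0,1.5,0.3,0,0,0],[0,0.7,3.0,0,0,0],[-1.0,0,4.5,0,0,0],[-2.5,0,4.5,0,0,0],[-3.0,0,2.5,0,0,0],[-1.0,0,0,0,0,0],[0,0,0,0,0,0]]}}

```text
t: 11.3
tool_pos: [0.5487, 0.0564, 0.3275]
eef_rot: [0.71, 0.704, 0.0, 0.0]
contact_force: [0.7, 0.2, -0.8]
gripper_width: 0.0001
```

```bash
python3 look.py 10 && python3 wheel.py 330 230
```

```text
11.3 [0.5487 0.0564 0.3275] [ 0.73  0.2  -0.82]
0.3 [333.9 203.8 314.4 253.4 320.1 116.2]
0.35 [333.7 208.1 313.8 252.1 320.8 116.2]
0.4 [333.3 212.2 313.2 250.6 321.6 116.3]
0.45 [333.  216.3 312.6 249.1 322.3 116.6]
0.5 [332.6 220.3 312.1 247.4 323.  117.1]
0.55 [332.1 224.1 311.6 245.6 323.8 117.9]
0.6 [331.7 227.7 311.1 243.7 324.5 118.8]
0.65 [331.1 231.2 310.6 241.7 325.3 120. ]
0.7 [330.6 234.5 310.2 239.6 326.  121.3]
0.75 [330.  237.6 309.8 237.5 326.7 122.9]
0.8 [329.3 240.5 309.4 235.3 327.4 124.8]
0.85 [328.7 243.2 309.  233.  328.1 126.8]
[(np.float64(0.8307017739476382), [15, 6, 41], [329.5, 229.4])]
```

View pics/wrist10.png

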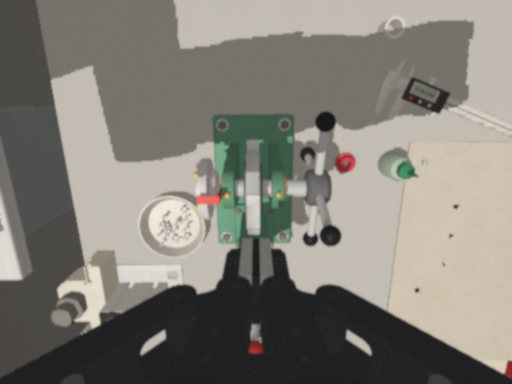

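View pics/both10.png

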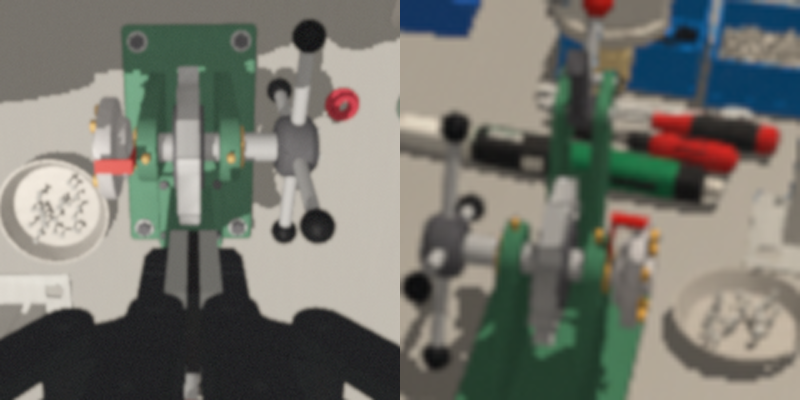

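```bash
python3 - <<'E'
from cell import ctrl, eyes
from fit import *
s=ctrl.state(); W=wristpose(eyes.snapshot("wrist"),s); S=eyes.snapshot("side"); T=eyes.snapshot("top")
cv2.imwrite("pics/top10.png",T["color"][:,:,::-1])
def cc(d,box,th):
    x0,y0,x1,y1=box
    g=cv2.cvtColor(d["color"],cv2.COLOR_RGB2GRAY)[y0:y1,x0:x1]; m=(g<th).astype(np.uint8)
    n,l,st,c=cv2.connectedComponentsWithStats(m)
    return [(st[i,:5]+[x0,y0,0,0,0],(c[i]+[x0,y0]).round(2)) for i in range(1,n) if st[i,4]>12]
for th in (30,45): print('W',th,cc(W,(295,105,350,255),th))
for th in (30,45): print('S',th,cc(S,(245,115,275,195),th))
E
python3 - <<'E'
import cv2
a=cv2.imread("pics/wrist10.png")[100:260,180:360]
cv2.imwrite("pics/w10z.png",cv2.resize(a,(675,600),interpolation=cv2.INTER_CUBIC))
E
```

```text
W 30 [(array([317, 113,  17,  17, 225]), array([325.2 , 120.97])), (array([326, 227,  11,   6,  22]), array([331.23, 229.09]))]
W 45 [(array([316, 112,  19,  19, 269]), array([325.1, 120.9])), (array([302, 148,  12,   9,  57]), array([307.21, 151.16])), (array([321, 226,  19,  18, 213]), array([330.14, 234.52])), (array([305, 235,   6,   9,  22]), array([306.41, 239.27])), (array([312, 236,   5,   8,  27]), array([313.78, 239.56]))]
S 30 [(array([262, 125,   4,   5,  17]), array([263.29, 127.12])), (array([269, 131,   6,   5,  25]), array([271.48, 133.08])), (array([252, 164,   5,   6,  26]), array([254. , 166.5])), (array([257, 183,   5,   4,  14]), array([258.64, 184.36]))]
S 45 [(array([261, 124,   6,   6,  28]), array([263.18, 126.57])), (array([268, 129,   7,   8,  39]), array([271.13, 132.56])), (array([251, 164,   7,   7,  35]), array([254.09, 166.63])), (array([256, 182,   6,   5,  24]), array([258.58, 184.04]))]
```

View pics/w10z.png

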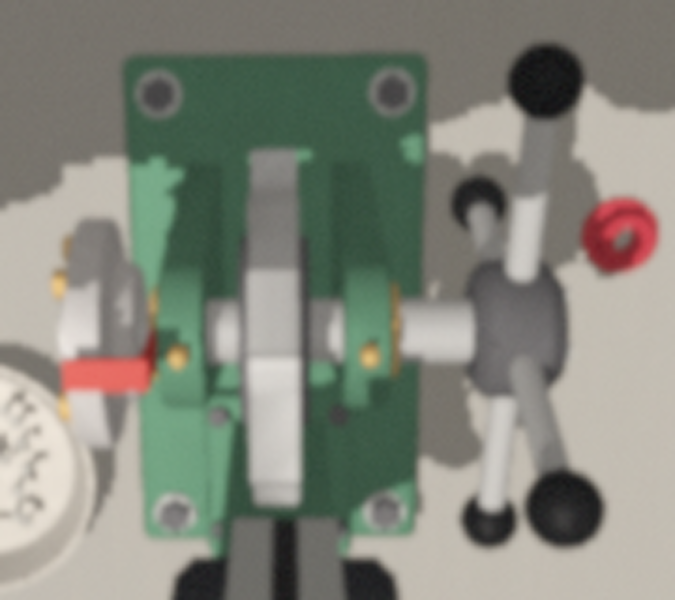

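Run:
```python
from cell import ctrl, eyes
from fit import *
s=ctrl.state(); W=wristpose(eyes.snapshot("wrist"),s); S=eyes.snapshot("side")
yaw,X,Y=-1.5798,.5458,.0301
oS=np.array([(263.2,126.8),(271.3,132.8),(258.6,184.2),(254.05,166.6)])
oW=np.array([(330.5,235.0),(325.2,121.0)])
def f(p):
    w,a,b,c,d=p
    return np.r_[(proj(S,headpts([spoke(w,k) for k in range(4)],yaw,X,Y))-oS-[a,b]).ravel(),(proj(W,headpts([spoke(w,k) for k in (0,3)],yaw,X,Y))-oW-[c,d]).ravel(),np.array([a,b,c,d])*.3]
r=least_squares(f,[.7,0,0,0,0]); print(r.x.round(3),r.fun.round(2))
for sel in ('S','W'):
    g=lambda p: f(np.r_[p]) [:8] if sel=='S' else f(np.r_[p])[8:12]
    q=least_squares(lambda p: np.r_[g(p),np.array(p[1:])*.1],[.7,0,0,0,0]); print(sel,q.x.round(3))
```

```text
[ 0.611 -1.005  3.574  0.149 -4.342] [ 0.6  -2.16 -2.64  7.71  1.62 -5.27  0.33  0.04  0.79 -2.5  -0.78  2.11
 -0.3   1.07  0.04 -1.3 ]
S [ 0.538 -1.025  3.645  0.     0.   ]
W [ 0.707  0.    -0.     0.327 -0.076]
```

Run:
```python
from cell import ctrl, eyes
from fit import *
s=ctrl.state(); W=wristpose(eyes.snapshot("wrist"),s); S=eyes.snapshot("side")
yaw,X,Y=-1.5798,.5458,.0301
oS=np.array([(263.2,126.8),(258.6,184.2),(254.05,166.6)])
oW=np.array([(330.5,235.0),(325.2,121.0)])
def f(p,ws,ww):
    w,a,b,c,d=p
    return np.r_[ws*(proj(S,headpts([spoke(w,k) for k in (0,2,3)],yaw,X,Y))-oS-[a,b]).ravel(),ww*(proj(W,headpts([spoke(w,k) for k in (0,3)],yaw,X,Y))-oW-[c,d]).ravel(),np.array([a,b,c,d])*.3]
for ws,ww in ((1,1),(1,0),(0,1)):
    r=least_squares(f,[.7,0,0,0,0],args=(ws,ww)); print(r.x.round(3),r.fun.round(2))
```

```text
[ 0.721 -0.071  0.137  0.267  0.454] [ 0.44  0.17 -0.07 -0.43 -0.38  0.28 -0.6  -0.17  0.62  0.21 -0.02  0.04
  0.08  0.14]
[ 0.733 -0.061  0.028  0.     0.   ] [ 0.52  0.18 -0.17 -0.19 -0.36  0.01 -0.    0.    0.    0.   -0.02  0.01
  0.    0.  ]
[ 0.71  -0.     0.     0.252 -0.042] [ 0.    0.   -0.   -0.   -0.    0.   -0.45 -0.37  0.48  0.36 -0.    0.
  0.08 -0.01]
```

{"op": "apply_moves", "data": {"rows": [[-0.1,-2.4,0,0,0,0],[-0.1,-4.5,0,0,0,0],[-0.1,-4.5,0,0,0,0],[-0.1,-4.5,0,0,0,0],[0,-2.5,-0.5,0,0,0],[0,0,-3.0,0,0,0],[0,0,-3.5,0,0,0],[0,0,-1.8,0,0,0],[0,0,-0.4,0,0,0],[0,0,0,0,0,0]]}}

```text
t: 13.05
tool_pos: [0.5452, -0.1281, 0.2362]
eef_rot: [0.71, 0.704, 0.0, 0.0]
contact_force: [0.2, -0.1, -0.1]
gripper_width: -0.0003
```

```bash
python3 look.py 11
```

```text
13.05 [ 0.5452 -0.1281  0.2362] [ 0.18 -0.12 -0.11]
```

View pics/wrist11.png

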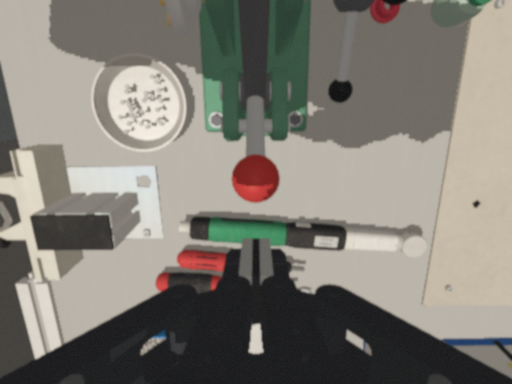

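View pics/both11.png

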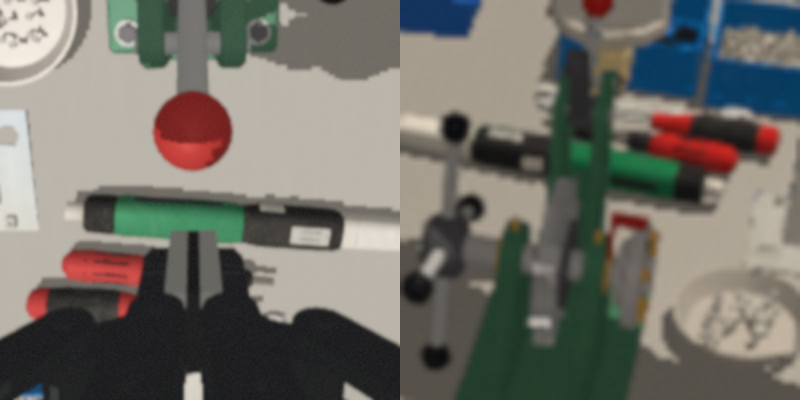

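{"op": "apply_moves", "data": {"rows": [[0,0.8,0,0,0,0],[0,0.8,0,0,0,0],[0,0.5,0,0,0,0],[0,0.5,0,0,0,0],[0,0.5,0,0,0,0],[0,0.5,0,0,0,0],[0,0.5,0,0,0,0],[0,0.5,0,0,0,0],[0,0.5,0,0,0,0]]}}

```text
t: 14.28
tool_pos: [0.5449, -0.0766, 0.2357]
eef_rot: [0.71, 0.704, -0.0, -0.0]
contact_force: [0.2, -0.4, -0.2]
gripper_width: -0.0002
```

```bash
python3 look.py 12
```

```text
14.28 [ 0.5449 -0.0766  0.2357] [ 0.15 -0.38 -0.15]
```

View pics/both12.png

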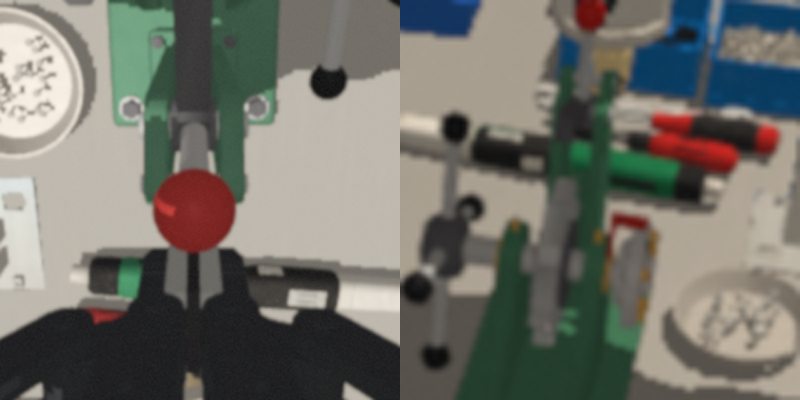

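{"op": "apply_moves", "data": {"rows": [[0,0.4,0,0,0,0],[0,0.4,0,0,0,0],[0,0.3,0,0,0,0],[0,0,0,0,0,0],[0,0,0,0,0,0],[0,0,0,0,0,0]]}}

```text
t: 15.12
tool_pos: [0.545, -0.0661, 0.2358]
eef_rot: [0.71, 0.704, -0.0, -0.0]
contact_force: [0.0, -0.2, -0.5]
gripper_width: 0.0001
```

```bash
python3 look.py 13
```

```text
15.12 [ 0.545  -0.0661  0.2358] [ 0.   -0.22 -0.48]
```

View pics/both13.png

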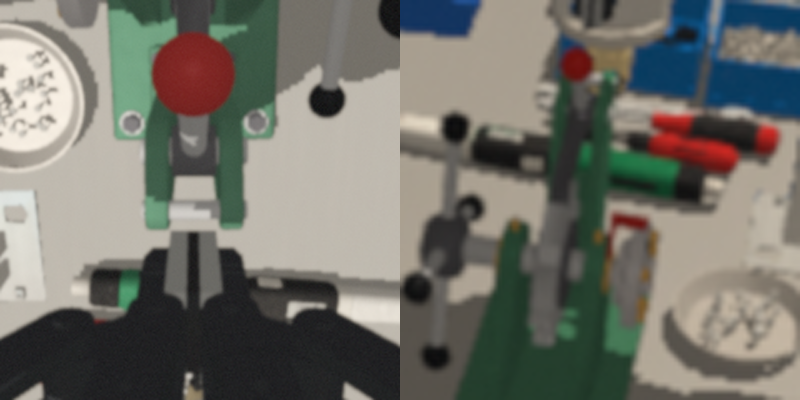

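{"op": "apply_moves", "data": {"rows": [[0,-0.5,1.0,0,0,0],[0,-0.5,3.0,0,0,0],[0,0,4.0,0,0,0],[0,0,1.5,0,0,0],[0,0,0,0,0,0]]}}

```text
t: 15.85
tool_pos: [0.5456, -0.0765, 0.3323]
eef_rot: [0.71, 0.704, 0.001, 0.001]
contact_force: [0.1, -0.0, 0.2]
gripper_width: 0.0001
```

```bash
python3 look.py 14
python3 - <<'E'
from cell import ctrl, eyes
from fit import *
s=ctrl.state(); W=wristpose(eyes.snapshot("wrist"),s); S=eyes.snapshot("side"); T=eyes.snapshot("top")
cv2.imwrite("pics/top14.png",T["color"][:,:,::-1])
def redcc(d,box):
    x0,y0,x1,y1=box
    hsv=cv2.cvtColor(d["color"],cv2.COLOR_RGB2HSV)[y0:y1,x0:x1]
    m=(((hsv[...,0]<8)|(hsv[...,0]>172))&(hsv[...,1]>150)&(hsv[...,2]>60)).astype(np.uint8)
    n,l,st,c=cv2.connectedComponentsWithStats(m)
    return [((st[i]+[x0,y0,0,0,0]).tolist(),(c[i]+[x0,y0]).round(2)) for i in range(1,n) if st[i,4]>12]
print('S',redcc(S,(280,95,310,125)))
print('W',redcc(W,(200,60,320,260)))
for p in (0,.05,.1,.15,.2,.3): print(p,proj(S,headpts([pawlball(p)],-1.5798,.5458,.0301)).round(1),proj(W,headpts([pawlball(p)],-1.5798,.5458,.0301)).round(1))
for w in (.68,.72,.76): print(w,proj(S,headpts([spoke(w,k) for k in (0,2,3)],-1.5798,.5458,.0301)).round(1).ravel())
g=cv2.cvtColor(S["color"],cv2.COLOR_RGB2GRAY)[115:195,245:268]
n,l,st,c=cv2.connectedComponentsWithStats((g<36).astype(np.uint8))
print([(st[i].tolist(),(c[i]+[245,115]).round(2)) for i in range(1,n) if st[i,4]>12])
E
```

```text
15.85 [ 0.5456 -0.0765  0.3323] [ 0.11 -0.03  0.19]
S [([291, 107, 7, 8, 44], array([293.91, 110.64]))]
W [([200, 60, 20, 10, 151], array([209.65,  63.36])), ([242, 97, 29, 30, 673], array([255.6 , 112.06])), ([200, 253, 26, 7, 138], array([211.17, 256.71]))]
0 [[294.  111.5]] [[256.2 112.9]]
0.05 [[294.3 110.2]] [[256.2 117.5]]
0.1 [[294.6 109. ]] [[256.1 122.2]]
0.15 [[294.8 107.8]] [[256.1 127. ]]
0.2 [[295.1 106.6]] [[256.1 132. ]]
0.3 [[295.7 104.4]] [[256.1 142.1]]
0.68 [263.3 127.5 258.7 183.4 253.5 168.2]
0.72 [263.6 127.1 258.5 183.9 253.6 167. ]
0.76 [263.8 126.8 258.2 184.3 253.7 165.8]
[([16, 9, 5, 6, 23], array([263.39, 126.74])), ([6, 49, 6, 6, 28], array([253.75, 166.86])), ([11, 67, 6, 5, 28], array([258.5 , 183.86]))]
```

View pics/both14.png

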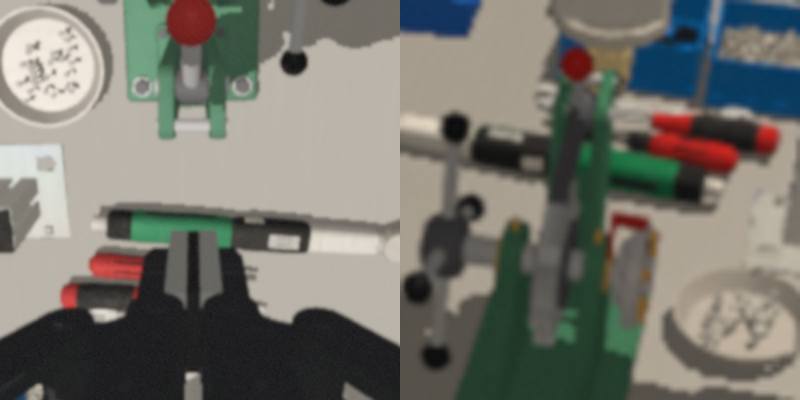

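{"op": "apply_moves", "data": {"rows": [[0,0,3.0,0,0,0],[-1.0,3.0,2.0,0,0,0],[-2.0,4.5,0,0,0,0],[-2.5,5.0,0,0,0,0.5],[-2.5,5.0,0,0,0,0.5],[-2.5,5.0,0,0,0,0.5],[-2.5,5.0,0,0,0,0.5],[-2.5,5.0,0,0,0,0.5],[-2.0,4.0,0,0,0,0.5],[0,0,0,0,0,0]]}}

```text
t: 17.35
tool_pos: [0.3685, 0.291, 0.38]
eef_rot: [0.501, 0.865, -0.001, -0.0]
contact_force: [0.1, -1.2, -0.6]
gripper_width: 0.0005
```

```bash
python3 look.py 15
python3 - <<'E'
from cell import eyes
import cv2, numpy as np
t=eyes.snapshot("top")["color"][:,:,::-1]; cv2.imwrite("pics/top15.png",t)
t0=cv2.imread("pics/top0.png")
f=lambda a: cv2.resize(a[190:240,285:350],(400,308),interpolation=cv2.INTER_CUBIC)
g=lambda a: cv2.resize(a[165:265,270:400],(400,308),interpolation=cv2.INTER_CUBIC)
s0=cv2.imread("pics/side0.png"); s1=cv2.imread("pics/side15.png")
cv2.imwrite("pics/cmp15.png",np.vstack([np.hstack([f(t0),f(t)]),np.hstack([cv2.resize(s0[100:190,235:350],(400,290)),cv2.resize(s1[100:190,235:350],(400,290))])]))
E
```

```text
17.35 [0.3685 0.291  0.38  ] [ 0.11 -1.21 -0.57]
```

View pics/cmp15.png

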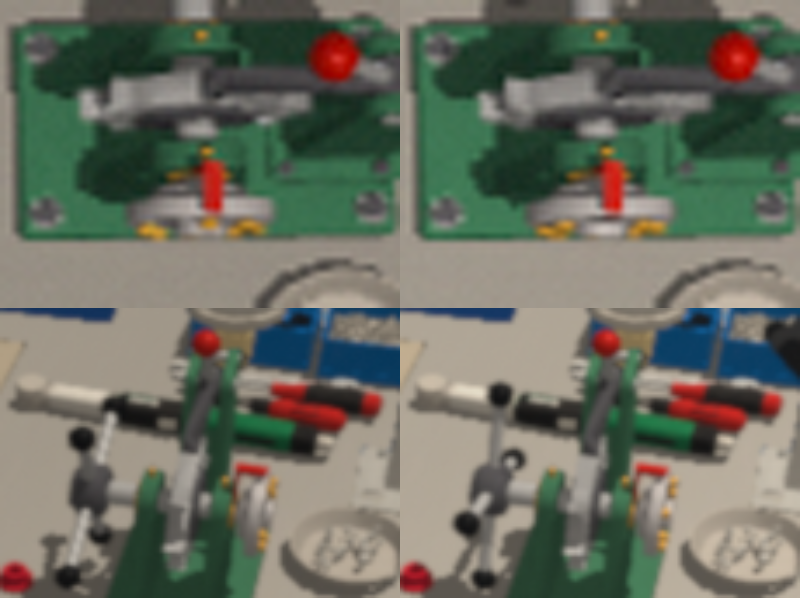

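View pics/top15.png

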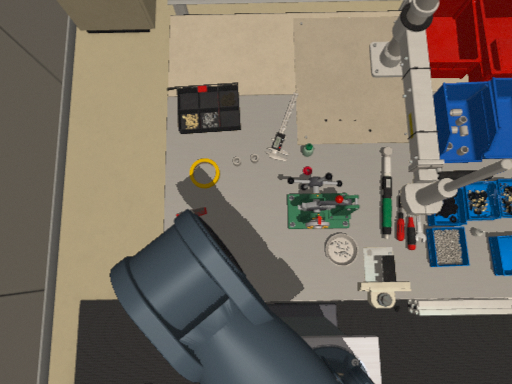

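Run:
```python
from cell import eyes, ctrl, order
import cv2, numpy as np
def red(img,box):
    x0,y0,x1,y1=box
    hsv=cv2.cvtColor(img,cv2.COLOR_BGR2HSV)[y0:y1,x0:x1]
    m=(((hsv[...,0]<8)|(hsv[...,0]>172))&(hsv[...,1]>150)&(hsv[...,2]>60)).astype(np.uint8)
    n,l,st,c=cv2.connectedComponentsWithStats(m)
    return [(c[i]+[x0,y0]).round(2).tolist() for i in range(1,n) if st[i,4]>12]
for n,b in (("top",(330,190,348,208)),("side",(285,100,303,120))):
    print(n,red(cv2.imread(f"pics/{n}0.png"),b),red(cv2.imread(f"pics/{n}15.png"),b))
for n in ("top","side"):
    d=cv2.absdiff(cv2.imread(f"pics/{n}0.png"),cv2.imread(f"pics/{n}15.png")).max(2)
    print(n,d[200:330,150:300].mean() if n=="side" else d[130:170,220:330].mean())
print(order.hand_in())
```

```text
top [[338.73, 198.65]] [[338.73, 198.65]]
side [[293.9, 110.38]] [[293.9, 110.38]]
top 9.764318181818181
side 29.54579487179487
the job is handed in; nothing more can be done
None
```

The job is done and handed in at about 17.5 s, with the robot well clear. I used only the closed fingertips.

**What I did:** I pushed the red-balled lever over until it rested thrown back, and left the V upward. I then pushed the upper spoke of the hand wheel back one notch. Last, I pushed the lever back from the far side until the pawl fell. Force readings at my stops stayed within about 3 N.

**What the last checks showed:**
- **Pawl:** the red ball is at the same pixels as at the start in both the top and side views, so the pawl is fully down (lift about 0).
- **Wheel:** it stands at about 0.72 rad. The side view gives 0.73 and the wrist view 0.71. Both are inside the notch's 0.665 to 0.785.
- **Hub:** in the top view a gold screw sat under the pointer at the start, and now there is none, so the empty hole is there.
- **Other things on the bench:** I saw none of them moved where they were in view. The marker, the hex keys and part of the bench were hidden by the arm and its shadow in the last top view. A rough image comparison was swamped by shadow changes, so it proves nothing either way.

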